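Clip the battery pack into the cordless desk lamp and switch it on

ROBOT

A 6-joint arm with a two-finger parallel gripper is mounted at the origin on the work surface. World frame = base frame: x ahead of the robot, y to its left, z up, the work surface at z = 0. Lengths are in m, angles in rad, forces in N, time in s.
With the tool pointing down it reaches from about 0.35 to 0.775 m from the base axis. Payload 5.5 kg.
Tool frame: the origin (TCP) lies at the very end of the fingers, on their centre line; the grasp point (between the pads) lies 19 mm behind it; z points along the fingers, y is the direction in which the jaws open and shut (so a half turn about z gives the same grasp; the last joint's range is limited). The gripper opens to 85 mm and grips with 20 to 120 N. Pads are 22 mm wide; open, the fingers measure 114 mm over their backs; the gripper's body (76 mm by 85 mm) begins 54 mm behind the grasp point. The pads swing forward as they close: fully open they stand 13 mm farther back than shut.
Start: joints at [1.068, 0.313, 0.046, 1.304, 0, 1.431], TCP at [0.204, 0.538, 0.231] pointing down, gripper open.
Joint ranges: [-2.76, 2.76], [-0.86, 1.69], [-1.03, 1.26], [-2.2, 2.34], [-1.47, 1.5], [-3.14, 3.14]. Speed limits (rad/s): [2.57, 2.57, 3.14, 3.14, 3.14, 3.14].

INTERFACE

Orientations are given as a unit quaternion [w, x, y, z].
In Python, from workcell import get_state, vision, workorder, silhouettes, tip_of gives the robot as it stands.
- The arm moves only by the shell command python3 -m inch 'ROWS' [FORCE]. ROWS is JSON, a list of rows, each a list of 7 numbers: the shift along the tool's x, y, z in cm, then the turn, a rotation vector about the tool's x, y, z in degrees, then the finger opening in cm, from 0 to 8.54. In form: [[dx, dy, dz, rx, ry, rz, hand], ...]. A call has 1 to 5 rows; each row shifts and turns the commanded pose from where the row before left it, along the tool's axes as they then stand; what a row does not reach is not made up. A row lasts 1/10 s, in which the tool goes at most 50 mm and 8.59 degrees, less where a joint would pass 70% of its speed; a pose out of reach is approached as far as the arm can. A call with a gripper value outside its range is refused whole. The fingers move at their own pace and stop on an object; FORCE is the grip in N (left out, the last holds). Time passes only in rows, so rows that do not move let the fingers close. It gives the time, the measured TCP pose, the force and the opening at its end, in the units of the state.
- get_state(): the state, without advancing time (a new reading comes with each control period).
- vision.read_camera(name): name is "scene" or "side" or "wrist"; returns a dict with "pixels" (384x512x3 uint8, red, green, blue), "depth" (384x512 float32, m along the optical axis (not along the pixel's ray), 0 where there is no reading), "mtx" (3x3 intrinsics, pixels), "k1" (the pictures are not rectified: a ray, as slopes to the right and down, at radius r is drawn at 1 + k1 r^2 times it, then the intrinsics apply), "T" (4x4, takes a point from camera to world coordinates); the wrist camera has in their place "tool_from_camera" (4x4, takes a point from camera to tool coordinates, whose origin is the TCP and whose axes are the flange's). Camera axes: x right, y up, looking along -z (the intrinsics and any distortion apply to the point x, -y, -z); pixel columns grow to the right and rows downward; lengths in m; the calibration is good to about 2 mm. A picture is of the moment at which its call begins: read the wrist's pose just before it.
- workorder.hand_in(): hands the job in, once; it reports no verdict.
Trained networks look in a picture, given as the dict that the camera call returned (one of the last four; its "shot" number tells which), for a name from the list of things; names that differ only in an ending like _2 or _b are one class to them, and where a whole thing is asked for, a point or a joint stands for the part that bears it (a point fixed in the world has none). Each returns a list of dicts, best first, with "confidence" (0 to 1); they miss things now and then, are a little off and sometimes report something else, mostly with a low value. They report only what shows in the picture. A call takes as long as a camera call. They do not tell look-alikes from the thing itself.
- silhouettes(picture, label): "mask" (384x512 bool, what is visible of it) and "location" ([column, row] in pixels, amid what is visible of it).
- tip_of(picture, label): "location" ([column, row] in pixels: a listed point, or the origin of a listed thing).
The state is a dict: "clock": time; "joint_pos": joint angles; "qvel": joint speeds; "tau": joint torques, N m; "tcp_pos": TCP position; "orientation": TCP orientation; "wrist_force": force on the tool from outside, world axes, zero at the start; "ft_torque": the same for the moment, N m; "finger_gap": finger opening in m.
Only numpy, scipy, OpenCV 4.12 (cv2) and the standard library are available. Lean on these libraries where they do the work, as an engineer would, in place of code of your own. Each camera call takes 0.05 s, during which the arm holds its last target.

TASK

The cordless lamp's battery pack is lying on the ledge. Hook its orange tongue under the lip at the front of the lamp's battery bay, swing the tail end down until the pack lies flat in the bay and the sprung catch has snapped over its tail, then push the round green switch fully in so that it stays in, and let go of everything. Leave the flower pot, pencil case, bottle opener and phone stand where they are.

Things in the scene. Friction and masses are not known exactly. Their poses are not given: they have to be found in the camera images.
- bay (a point): Battery bay of the fixed white desk lamp: foot of its front wall, mid-width, on its black floor (22 mm above the ledge). Axes are the lamp's: +x along the bay from front (lip) to rear housing, +y left, +z up. The bay is 86 mm long (x 0 to 86), 48 mm wide, open above; the deck beside and before it is 11 mm above its floor. Base slab: x -35 to 137, y -115 to 115 mm.
- lip_edge (a point): Middle of the lower rear edge of the grey lip at the bay's front, axes as point bay. The lip spans the bay's width and covers its first 9 mm; underside 7.5 mm, top 11 mm above the bay floor, so the slot under it is 7.5 mm high, 9 mm deep. The tongue enters only with the pack's tail raised about 28 to 40 degrees; at 34 degrees it goes some 4 mm in, below 20 degrees all the way.
- rear_wall (a point): Middle of the foot of the bay's rear wall, at floor level, 86 mm behind point bay, axes alike. This wall is the upright face of the rear housing, 51 mm deep, base-wide; its top 40 mm above the bay floor (a grey slide on it 45 mm). The stem rises from the housing's left end, 92 mm left of the bay, leaning left to a shade 0.21 to 0.28 m up, 0.17 to 0.28 m left of the bay. Nothing is above bay or switch.
- lamp_catch (a joint): Sprung catch, 24 mm wide, mid rear wall; slides back, m: 0 = out, 0.006 = back. Its nose stands 3.5 mm out of the wall, its tip 8 mm above the bay floor, sloping up and back to 17 mm. The pack's tail coming down pushes it back (spring 1.5 to 4 N; press down on the tail with 5 to 15 N for the last 9 degrees); it springs out over the tail ledge when the pack is home.
- lamp_switch (a joint): Round green push switch on the lamp's deck, m: 0 = out (off), 0.006 = pushed fully in (on). It needs about 5 N straight down and stays where it is pushed.
- switch_top (a point): Centre of the top of the green switch, 26 mm across, 11 mm above the deck when out (5 mm when in). It lies 82 mm to the right (-y) of the bay's centre line, 21 mm behind (+x) the bay's front wall.
- pack_centre (a point): Centre of the loose black battery pack, 84 x 44 x 28 mm, about 150 g; +x from orange tongue to grey tail, +z up. It starts flat on the ledge, tongue towards the robot within 35 degrees. Body with upright sides: x -30 to +36 mm, y -22 to 22, z -14 to 14. Grip across the 44 mm width with fingertips over 11 mm above the underside, to clear the deck beside the bay.
- pack_tongue (a point): Middle of the lower front edge of the pack's orange tongue, 42 mm before pack_centre and 14 mm below; axes as the pack's. The tongue is 12 mm long, 34 mm wide, 4 mm thick, level with the pack's underside. Home, this point is 0 to 2 mm behind point bay, on the bay floor.
- pack_tail (a point): Middle of the lower rear edge of the pack's grey tail ledge, 42 mm behind pack_centre and 14 mm below; axes as the pack's. The ledge is 6 mm long, 40 mm wide, 5 mm thick, level with the underside. Home, this point is on the bay floor under the catch.
- pack: The battery pack; origin at the middle of its underside, 14 mm below point pack_centre, axes alike.
- phone_stand: Loose blue silicone phone stand, 80 by 70 mm, 62 mm high; origin under its centre. Leave alone.
- pencil_case: Loose green plastic pencil case, 77 by 207 mm (long side along its y), 38 mm high; origin under its centre. Leave alone.
- opener: Loose flat steel bottle opener, 135 mm long along its x, 38 mm wide at the ring, 6 mm thick; origin under its middle. Leave alone.
- pot: Loose terracotta flower pot with a small succulent, 126 mm across, 108 mm high (175 mm with the plant); origin under its centre. Leave alone.
Things that resemble listed ones, but are neither listed nor needed, are in the scene too. There is more than one size of the pack; the job needs the middle-sized.

How it is judged:
By the outcome, as a careful person would: the job done as asked, in the order asked, and still so for the second after the job is handed in, with the robot touching nothing.
It also fails if it takes over 48 s, if anything falls off the work surface, if the arm or the gripper's body presses on something with over 40 N, if the wrist force passes 120 N, or if a joint passes its speed limit or range.

## Working session

There is one attempt and no reset: what is moved stays moved. The work goes in short steps, Python scripts to look and compute and a shell command to move; the robot and the scene stay as the last step left them, time stands still between calls to the robot, and variables do not carry over. Pictures are saved under pics/ and viewed, and the job is handed in when it is done.

```bash
ls; mkdir -p pics
cat > h.py <<'E'
import numpy as np, cv2
from scipy.spatial.transform import Rotation as R
from workcell import get_state, vision, workorder, silhouettes, tip_of
def tool():
    s=get_state(); q=s['orientation']
    T=np.eye(4); T[:3,:3]=R.from_quat([q[1],q[2],q[3],q[0]]).as_matrix(); T[:3,3]=s['tcp_pos']; return T
def cam(name):
    Tt=tool(); p=vision.read_camera(name)
    p['W']=Tt@np.array(p['tool_from_camera']) if name=='wrist' else np.array(p['T'])
    return p
def rays(p,uv):
    K=np.array(p['mtx']); k1=p['k1']
    uv=np.atleast_2d(np.asarray(uv,float))
    return cv2.undistortPoints(uv[:,None],K,np.array([k1,0,0,0,0.]))[:,0]
def pts(p,uv,d=None):
    uv=np.atleast_2d(np.asarray(uv,float)); x=rays(p,uv)
    if d is None:
        d=np.array([p['depth'][int(round(v)),int(round(u))] for u,v in uv])
    c=np.c_[x[:,0]*d,-x[:,1]*d,-d]
    return c@p['W'][:3,:3].T+p['W'][:3,3]
def onplane(p,uv,z):
    x=rays(p,uv); D=np.c_[x[:,0],-x[:,1],-np.ones(len(x))]@p['W'][:3,:3].T; o=p['W'][:3,3]
    return o+D*((z-o[2])/D[:,2])[:,None]
def proj(p,X):
    X=np.atleast_2d(X); W=np.linalg.inv(p['W']); c=X@W[:3,:3].T+W[:3,3]
    c=c*[1,-1,-1]
    return cv2.projectPoints(c[:,None],np.zeros(3),np.zeros(3),np.array(p['mtx']),np.array([p['k1'],0,0,0,0.]))[0][:,0]
def cloud(p):
    v,u=np.nonzero(p['depth']>0); return np.c_[u,v],pts(p,np.c_[u,v],p['depth'][v,u])
def save(p,f,box=None,scale=1):
    im=p['pixels'][...,::-1].copy()
    if box: im=im[box[1]:box[3],box[0]:box[2]]
    if scale!=1: im=cv2.resize(im,None,fx=scale,fy=scale,interpolation=cv2.INTER_CUBIC)
    cv2.imwrite('pics/'+f,im)
E
python3 - <<'E'
from h import *
s=get_state(); print(s)
for n in('scene','side'):
    p=cam(n); save(p,n+'0.png',scale=1.5)
    for l in('pack','pack_tongue','pack_tail','bay','rear_wall','switch_top','lip_edge','pack_centre'):
        for r in tip_of(p,l): 
            uv=r['location']; print(n,l,np.round(uv),round(r['confidence'],2),np.round(pts(p,uv)[0],3))
E
```

```text
pics
{'clock': 0.0, 'joint_pos': array([1.06844772e+00, 3.14027146e-01, 4.49729683e-02, 1.30362066e+00,
       5.14929430e-06, 1.43121939e+00]), 'qvel': array([ 6.01353519e-05, -1.20763733e-03,  4.20652141e-04, -6.89727784e-04,
       -2.11853764e-03,  1.69801473e-03]), 'tau': array([-8.21970571e-04, -4.80630898e+01,  2.98530489e+01,  1.96262891e-02,
       -2.08869592e-04, -1.98039413e-05]), 'tcp_pos': array([0.20378938, 0.53711627, 0.23039122]), 'orientation': array([-2.98759483e-04,  1.80392768e-01,  9.83594209e-01, -8.90476563e-04]), 'wrist_force': array([ 0.165248  , -0.33445662,  0.71286138]), 'ft_torque': array([ 0.01296538, -0.02912415,  0.06907479]), 'finger_gap': 0.0853071914619663}
scene pack [243. 150.] 0.85 [ 0.336 -0.193  0.031]
scene pack [254. 175.] 0.66 [ 0.427 -0.047  0.016]
scene pack [232. 168.] 0.57 [ 0.45  -0.14   0.018]
scene pack_tongue [245. 180.] 0.68 [ 0.455 -0.067 -0.001]
scene pack_tongue [232. 163.] 0.66 [ 0.433 -0.159  0.025]
scene pack_tongue [230. 166.] 0.66 [ 0.452 -0.15   0.025]
scene pack_tail [241. 157.] 0.59 [ 0.349 -0.191  0.005]
scene pack_tail
[... 908 characters left out ...]
5]
side pack_tongue [190. 118.] 0.65 [0.367 0.44  0.03 ]
side pack_tongue [244. 257.] 0.32 [ 0.439 -0.172  0.03 ]
side pack_tail [262. 255.] 0.85 [ 0.482 -0.176  0.029]
side pack_tail [212. 235.] 0.53 [ 0.375 -0.068  0.002]
side bay [250. 172.] 0.78 [0.513 0.112 0.034]
side rear_wall [278. 165.] 0.8 [0.599 0.116 0.04 ]
side rear_wall [361. 253.] 0.18 [ 0.707 -0.227  0.04 ]
side switch_top [264. 184.] 0.49 [0.538 0.042 0.044]
side lip_edge [250. 168.] 0.89 [0.517 0.131 0.034]
side lip_edge [189. 120.] 0.31 [0.36  0.442 0.022]
side pack_centre [227. 231.] 0.83 [ 0.412 -0.081  0.022]
side pack_centre [245. 259.] 0.72 [ 0.439 -0.178  0.031]
side pack_centre [186. 287.] 0.6 [ 0.3   -0.227  0.041]
```

View pics/scene0.png

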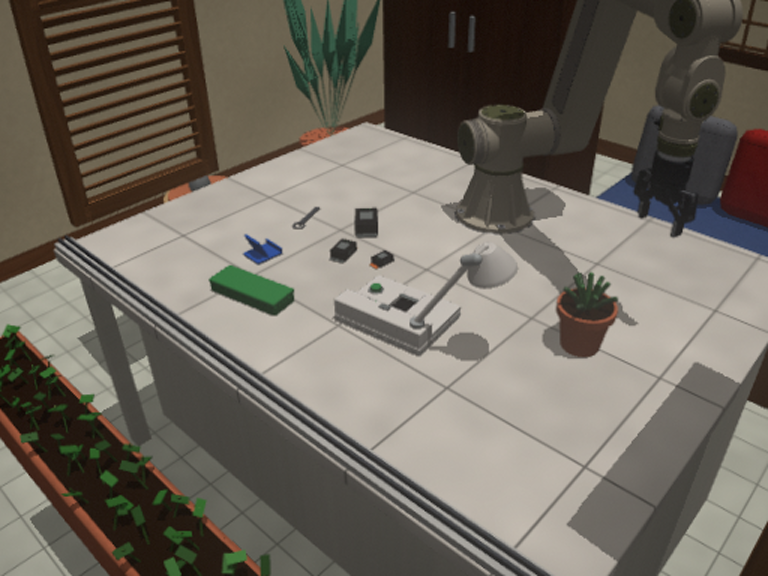

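View pics/side0.png

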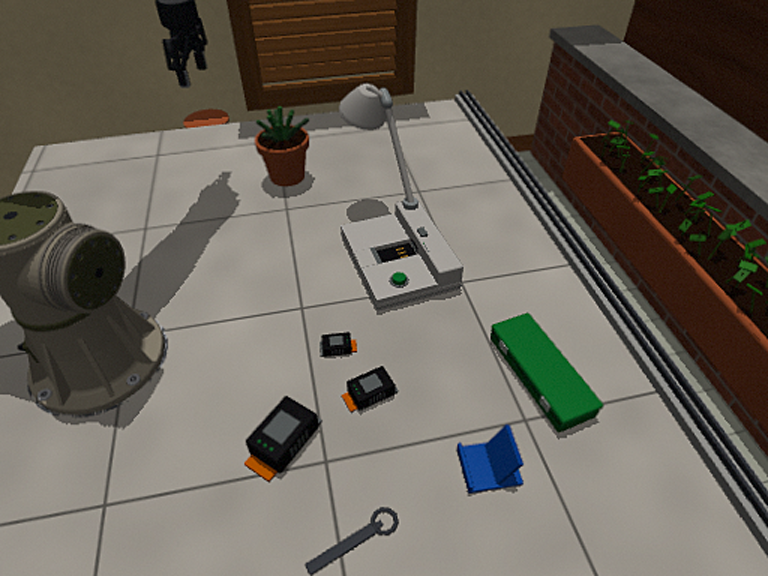

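Scene: three packs in the side view: small at about (226,231), middle at (246,258), large at (188,290). The middle one has its tongue towards the robot and fits. I'll confirm that by measuring it and enlarging a crop.

Run:
```python
from h import *
p=cam('side'); save(p,'crop1.png',(150,130,330,330),4 if 0 else 3)
q=cam('scene')
for pp in (p,q):
  for r in silhouettes(pp,'pack'):
    m=r['mask'].copy(); m=cv2.erode(m.astype(np.uint8),np.ones((2,2)))>0
    v,u=np.nonzero(m&(pp['depth']>0)); X=pts(pp,np.c_[u,v],pp['depth'][v,u])
    h=np.percentile(X[:,2],90); T=X[X[:,2]>h-0.006]
    rect=cv2.minAreaRect((T[:,:2]*1000).astype(np.float32))
    print(round(r['confidence'],2),np.round(r['location']),len(T),'toph',round(h,4),rect)
print(p['W'][:3,3],p['mtx'],p['k1'],q['W'][:3,3])
```

```text
0.68 [224. 229.] 183 toph 0.0232 ((406.85797119140625, -67.35948181152344), (32.919639587402344, 46.286373138427734), 80.80784606933594)
0.57 [244. 258.] 399 toph 0.03 ((444.20391845703125, -171.04440307617188), (62.86667251586914, 41.96082305908203), 19.178834915161133)
0.77 [244. 152.] 119 toph 0.0399 ((308.6975402832031, -210.0211181640625), (80.71200561523438, 53.78746032714844), 44.41736602783203)
0.6 [229. 164.] 83 toph 0.0282 ((449.9593505859375, -160.1537322998047), (63.298561096191406, 38.970611572265625), 10.87682056427002)
[ 0.36238627 -0.63607937  0.72415022] [[350.74032841   0.         254.55782674]
 [  0.         350.74032841 189.53558459]
 [  0.           0.           1.        ]] -0.042111067727112414 [1.49205882 0.95863999 0.93752438]
```

View pics/crop1.png

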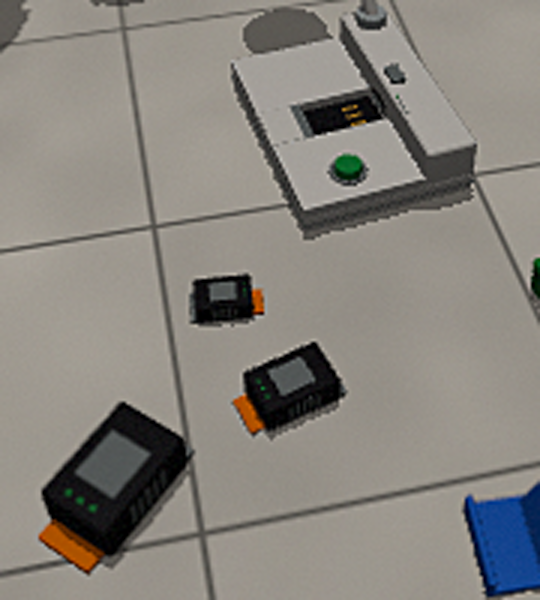

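Middle pack confirmed in the crop: its top measures about 63×42 mm and it stands about 29 mm high, against the specified 66×44×28. It is at about (0.444, -0.171). The small one is 46×33 mm and the large one 40 mm high. Next I'll locate the lamp and its shade before planning the path.

Run:
```python
from h import *
for n in('side','scene'):
  p=cam(n)
  for l in ('bay','lamp_switch'):
   for r in silhouettes(p,l)[:3]: print(n,l,round(r['confidence'],2),np.round(r['location']),r['mask'].sum())
  uv,X=cloud(p)
  m=(X[:,0]>0.3)&(X[:,0]<0.8)&(X[:,1]>-0.1)&(X[:,1]<0.42)
  for a,b in((.028,.038),(.055,.07)):
    T=X[m&(X[:,2]>a)&(X[:,2]<b)]
    print(n,a,len(T),cv2.minAreaRect((T[:,:2]*1000).astype(np.float32)))
  T=X[m&(X[:,2]>.2)]; 
  if len(T): print('shade',T.min(0),T.max(0),len(T))
  T=X[m&(X[:,2]>.08)&(X[:,2]<.2)]; 
  if len(T): print('stem',T.min(0),T.max(0),len(T))
```

```text
side bay 0.74 [262. 165.] 4857
side lamp_switch 0.62 [264. 185.] 52
side 0.028 1994 ((572.4373779296875, 50.557037353515625), (186.53286743164062, 412.8778991699219), 25.45223617553711)
side 0.055 874 ((621.909423828125, 130.83876037597656), (52.12987518310547, 229.19656372070312), 7.252744197845459)
shade [0.49039383 0.29186155 0.20013164] [0.5980401  0.37637524 0.28105822] 862
stem [0.36006557 0.22090385 0.08150651] [0.61515078 0.41994902 0.19981025] 212
scene bay 0.97 [277. 203.] 3589
scene 0.028 1002 ((587.1897583007812, 58.33824157714844), (209.77236938476562, 400.1944274902344), 17.99505615234375)
scene 0.055 664 ((623.8410034179688, 135.5863037109375), (56.84439468383789, 230.45957946777344), 7.739532470703125)
shade [0.50386353 0.29514621 0.20005861] [0.59797106 0.40238178 0.27921132] 874
stem [0.5768907  0.2299104  0.08033628] [0.62050414 0.34146389 0.19995712] 163
```

```bash
cat >> h.py <<'E'
from scipy.linalg import logm, expm
def down(yaw,pitch=0):
    """tool pointing down, tool y along horizontal normal to heading 'yaw' (deg). pitch>0 : heading(+x) end of a held thing raised"""
    c,s=np.cos(np.radians(yaw)),np.sin(np.radians(yaw))
    A=R.from_euler('z',yaw,degrees=True)*R.from_euler('y',-pitch,degrees=True)
    a=A.as_matrix()  # held frame
    return a@FLIP
FLIP=np.diag([1.,-1,-1])
def plan(pos,Rm,n=None,vmax=4.5,wmax=8.0):
    T=tool(); G=np.eye(4); G[:3,:3]=Rm; G[:3,3]=pos
    cand=[G]; 
    G2=G.copy(); G2[:3,:3]=Rm@np.diag([-1.,-1,1]); cand.append(G2)
    for i,g in enumerate(cand):
        M=np.linalg.inv(T)@g
        w=np.degrees(R.from_matrix(M[:3,:3]).magnitude()); d=np.linalg.norm(M[:3,3])*100
        k=n or int(max(1,np.ceil(d/vmax),np.ceil(w/wmax)))
        m=np.real(expm(np.real(logm(M))/k)) if w<179 else M
        r=np.degrees(R.from_matrix(m[:3,:3]).as_rotvec())
        print(['A','B(half turn)'][i],'rows',k,'each',np.round(np.r_[m[:3,3]*100,r],2),'tot deg',round(w,1))
E
python3 - <<'E'
from h import *
p=cam('wrist'); print(np.round(p['tool_from_camera'],3)); print(np.round(tool(),3))
plan([0.42,0.10,0.33],tool()[:3,:3])
plan([0.42,0.10,0.33],down(7.3))
plan([0.42,0.10,0.33],down(0))
E
```

```text
[[ 0.002  0.958  0.286  0.073]
 [ 1.    -0.002  0.001 -0.001]
 [ 0.001  0.286 -0.958 -0.143]
 [ 0.     0.     0.     1.   ]]
[[-0.935  0.355 -0.     0.204]
 [ 0.355  0.935  0.     0.538]
 [ 0.     0.    -1.     0.231]
 [ 0.     0.     0.     1.   ]]
A rows 12 each [-2.98 -2.77 -0.82  0.   -0.   -0.  ] tot deg 0.0
B(half turn) rows 23 each [-35.72 -33.25  -9.87  -0.    -0.   180.  ] tot deg 180.0
A rows 19 each [-3.07  1.7  -0.52 -0.   -0.    8.  ] tot deg 151.9
B(half turn) rows 12 each [-2.31 -3.4  -0.82  0.   -0.   -2.34] tot deg 28.1
A rows 20 each [-2.9   1.86 -0.49 -0.   -0.    7.96] tot deg 159.2
B(half turn) rows 12 each [-2.49 -3.24 -0.82  0.   -0.   -1.73] tot deg 20.8
```

Run:
```python
from h import *
plan([0.40,0.11,0.29],down(7.3),n=12)
```

```text
A rows 12 each [-4.84  2.26 -0.49 -0.   -0.   12.66] tot deg 151.9
B(half turn) rows 12 each [-2.13 -3.34 -0.49  0.   -0.   -2.34] tot deg 28.1
```

```bash
python3 -m inch '[[0,0,-3,0,0,0,8.5],[-2.1,-3.3,-0.5,0,0,-2.3,8.5],[-2.1,-3.3,-0.5,0,0,-2.3,8.5],[-2.1,-3.3,-0.5,0,0,-2.3,8.5],[-2.1,-3.3,-0.3,0,0,-2.3,8.5]]' && python3 -m inch '[[-2.1,-3.3,-0.3,0,0,-2.3,8.5],[-2.1,-3.3,-0.3,0,0,-2.3,8.5],[-2.1,-3.3,-0.3,0,0,-2.3,8.5],[-2.1,-3.3,-0.3,0,0,-2.3,8.5],[-2.1,-3.3,-0.3,0,0,-2.3,8.5]]'
python3 - <<'E'
from h import *
plan([0.49,0.12,0.27],down(7.3))
E
```

```text
clock: 1.95
tcp_pos: [0.245, 0.3855, 0.2798]
orientation: [0.0, 0.1, 0.995, 0.0]
wrist_force: [0.4, 0.6, -0.6]
finger_gap: 0.085
clock: 2.45
tcp_pos: [0.3292, 0.209, 0.2948]
orientation: [0.001, -0.0, 1.0, 0.0]
wrist_force: [0.5, 0.1, -0.4]
finger_gap: 0.0848
A rows 22 each [-0.75  1.01  0.11  0.   -0.    7.85] tot deg 172.7
B(half turn) rows 5 each [-3.12 -1.94  0.5   0.01  0.01 -1.45] tot deg 7.3
```

```bash
python3 -m inch '[[-3.1,-1.9,0.5,0,0,-1.4,8.5],[-3.1,-1.9,0.5,0,0,-1.5,8.5],[-3.1,-1.9,0.5,0,0,-1.5,8.5],[-3.1,-1.9,0.5,0,0,-1.5,8.5],[-3.1,-1.9,0.5,0,0,-1.4,8.5]]' && python3 -m inch '[[0,0,0,0,0,0,8.5],[0,0,0,0,0,0,8.5]]'
python3 - <<'E'
from h import *
p=cam('wrist'); np.savez('lampshot.npz',**{k:p[k] for k in('pixels','depth','mtx','k1','W')}); save(p,'w1.png',scale=1.5)
for l,z in(('bay',.022),('lip_edge',.0295),('rear_wall',.022),('switch_top',.044)):
  for r in tip_of(p,l)[:2]: print(l,np.round(r['location'],1),round(r['confidence'],2),np.round(onplane(p,r['location'],z)[0],4),np.round(pts(p,r['location'])[0],4))
for r in silhouettes(p,'lamp_switch')[:1]:
  v,u=np.nonzero(r['mask']); X=pts(p,np.c_[u,v],p['depth'][v,u]); print('sw',X.mean(0),np.percentile(X,[2,98],axis=0))
uv,X=cloud(p)
for a,b in((.029,.037),(.058,.066)):
    T=X[(X[:,2]>a)&(X[:,2]<b)]; print(a,len(T),np.median(T[:,2]),cv2.minAreaRect((T[:,:2]*1000).astype(np.float32)))
E
```

```text
clock: 2.95
tcp_pos: [0.4895, 0.1222, 0.2693]
orientation: [0.0, -0.063, 0.998, 0.0]
wrist_force: [-0.4, 0.2, -0.4]
finger_gap: 0.0852
clock: 3.15
tcp_pos: [0.4883, 0.1229, 0.2687]
orientation: [-0.001, -0.062, 0.998, 0.0]
wrist_force: [-0.1, 0.6, -0.7]
finger_gap: 0.085
bay [246.9 175.1] 0.72 [0.5083 0.1172 0.022 ] [0.5057 0.117  0.0331]
lip_edge [246.4 186.5] 0.64 [0.5232 0.1184 0.0295] [0.5251 0.1185 0.0228]
switch_top [188.6 200.4] 0.85 [0.5493 0.0405 0.044 ] [0.5493 0.0404 0.044 ]
sw [0.53931653 0.0403707  0.04661775] [[0.52930617 0.02690705 0.03444045]
 [0.55295062 0.05138077 0.04546894]]
0.029 12719 0.03305583079683083 ((494.5528564453125, 9.9375), (513.2070922851562, 866.4930419921875), 43.92496109008789)
0.058 4566 0.06212436721714873 ((543.3378295898438, 254.74105834960938), (132.8820037841797, 508.162353515625), 32.08099365234375)
```

View pics/w1.png

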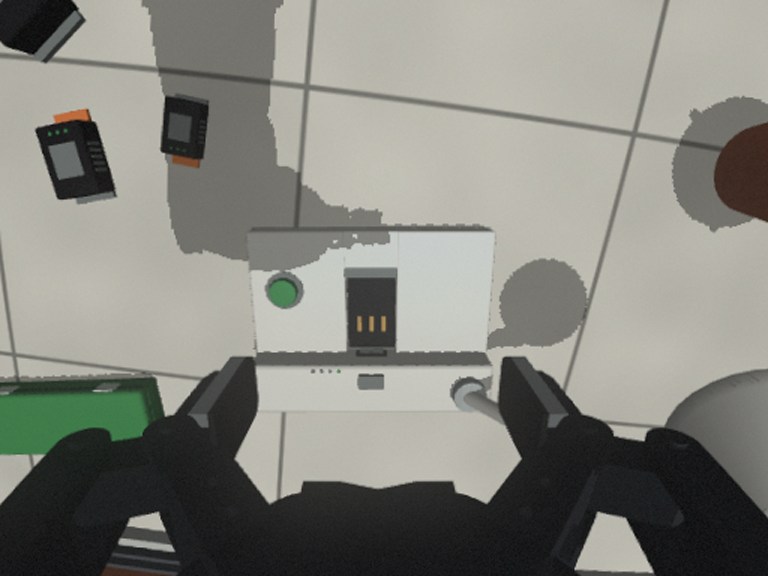

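Run:
```python
from h import *
p=dict(np.load('lampshot.npz')); p['k1']=float(p['k1'])
save(p,'c2.png',(155,140,340,285),4)
for d in [(0.5115,0.117,7.3)]:
    x,y,a=d; A=R.from_euler('z',a,degrees=True).as_matrix()
    L=np.array([[0,24,11],[0,-24,11],[86,24,11],[86,-24,11],[-35,115,11],[-35,-115,11],[86,115,40],[86,-115,40],[137,-115,40],[9,24,11],[9,-24,11],[21,-82,22]])/1000
    X=L@A.T+[x,y,.022]; print(np.round((proj(p,X)-[155,140])*4,0).tolist())
```

```text
[[434.0, 156.0], [297.0, 157.0], [431.0, 380.0], [303.0, 380.0], [700.0, 57.0], [31.0, 58.0], [695.0, 415.0], [37.0, 416.0], [51.0, 542.0], [434.0, 181.0], [298.0, 181.0], [129.0, 223.0]]
```

View pics/c2.png

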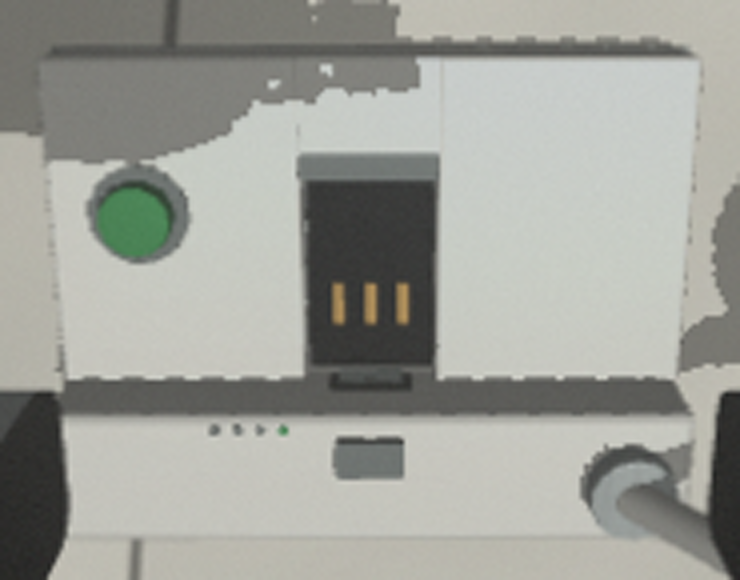

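The wrist picture shows the bay at (247,175) to (247,233), the lip at row ~181 and the switch at (188,195). Fitting the edges puts the bay at about (0.511, 0.118) with yaw 7.5°. Now I'll go over the pack.

Run:
```python
from h import *
plan([0.435,-0.17,0.17],down(15))
```

```text
A rows 22 each [-1.85 -0.87  0.45  0.   -0.    7.83] tot deg 172.3
B(half turn) rows 7 each [ 1.51 -3.99  1.43  0.    0.01 -1.1 ] tot deg 7.7
```

```bash
python3 -m inch '[[1.5,-4,1.2,0,0,-1.1,8.5],[1.5,-4,1.2,0,0,-1.1,8.5],[1.5,-4,1.2,0,0,-1.1,8.5],[1.5,-4,1.2,0,0,-1.1,8.5],[1.5,-4,1.5,0,0,-1.1,8.5]]' && python3 -m inch '[[1.5,-4,2,0,0,-1.1,8.5],[1.5,-4,2,0,0,-1.1,8.5],[0,0,0,0,0,0,8.5],[0,0,0,0,0,0,8.5]]'
python3 - <<'E'
from h import *
p=cam('wrist'); np.savez('packshot.npz',**{k:p[k] for k in('pixels','depth','mtx','k1','W')}); save(p,'w2.png',scale=1.5)
for l,z in(('pack_tongue',.0),('pack_tail',0),('pack_centre',.014)):
  for r in tip_of(p,l)[:3]: print(l,np.round(r['location'],1),round(r['confidence'],2),np.round(onplane(p,r['location'],z)[0],4),np.round(pts(p,r['location'])[0],4))
for r in silhouettes(p,'pack')[:3]:
  v,u=np.nonzero(r['mask']); X=pts(p,np.c_[u,v],p['depth'][v,u]); T=X[abs(X[:,2]-.0285)<.003]
  print(np.round(r['location']),len(T),T[:,2].mean() if len(T) else 0,cv2.minAreaRect((T[:,:2]*1000).astype(np.float32)) if len(T) else 0)
E
```

```text
clock: 3.95
tcp_pos: [0.4466, -0.0872, 0.2067]
orientation: [0.001, -0.112, 0.994, -0.0]
wrist_force: [0.6, -0.2, -0.5]
finger_gap: 0.0851
clock: 4.35
tcp_pos: [0.4355, -0.1712, 0.1661]
orientation: [-0.0, -0.129, 0.992, 0.0]
wrist_force: [0.0, 0.1, 0.9]
finger_gap: 0.085
pack_tongue [339.6 199.1] 0.9 [ 0.4372 -0.0649  0.    ] [ 0.4365 -0.0662  0.0031]
pack_tongue [255.1 146. ] 0.85 [ 0.403 -0.177  0.   ] [ 0.4025 -0.1772  0.0039]
pack_tail [250.9 214.6] 0.68 [ 0.4827 -0.1607  0.    ] [ 0.4725 -0.1634  0.0269]
pack_tail [356.7 146.5] 0.68 [ 0.374  -0.0674  0.    ] [ 0.374  -0.0671 -0.0007]
pack_tail [260.9  88.2] 0.58 [ 0.3427 -0.1869 -0.    ] [ 3.427e-01 -1.870e-01  1.000e-04]
pack_centre [233.3  28.7] 0.86 [ 0.2979 -0.2271  0.014 ] [ 0.3041 -0.2238  0.0413]
pack_centre [252.5 181. ] 0.66 [ 0.4389 -0.1705  0.014 ] [ 0.4353 -0.1715  0.0282]
pack_centre [350.2 175.7] 0.64 [ 0.4055 -0.0686  0.014 ] [ 0.4046 -0.0712  0.0204]
[238.  41.] 31 0.028409132565680183 ((334.9743957519531, -191.7714385986328), (0.8064759373664856, 52.85640335083008), 44.16078186035156)
[347. 174.] 0 0 0
[250. 184.] 2412 0.02810857891546873 ((444.8063049316406, -169.9506072998047), (65.73997497558594, 43.42457962036133), 15.927461624145508)
```

View pics/w2.png

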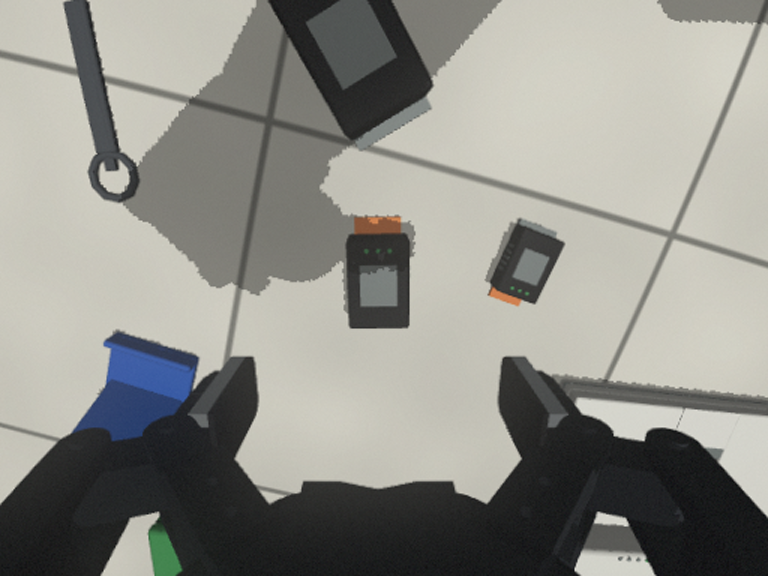

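Run:
```python
from h import *
G=down(15.5); pos=np.array([0.4443,-0.1702,0.012])
plan(pos,G); plan(pos+[0,0,.06],G)
for n in('side','scene'):
    p=cam(n); uv,X=cloud(p); Y=(X-pos)@R.from_euler('z',15.5,degrees=True).as_matrix()
    m=(abs(Y[:,0])<.05)&(abs(Y[:,1])>.03)&(abs(Y[:,1])<.1)&(X[:,2]>.008)&(X[:,2]<.12)
    for sgn in(1,-1):
        k=m&(Y[:,1]*sgn>0); print(n,sgn,k.sum(),np.round(Y[k].min(0),3) if k.any() else '',np.round(Y[k].max(0),3) if k.any() else '')
```

```text
A rows 23 each [-7.0000e-01 -2.1000e-01  1.5510e+01  1.0000e-01  7.0000e-02  1.7954e+02] tot deg 179.5
B(half turn) rows 4 each [-0.18 -0.06  3.88 -0.01  0.02 -0.11] tot deg 0.5
A rows 23 each [-7.1000e-01 -2.2000e-01  9.5100e+00  1.0000e-01  7.0000e-02  1.7954e+02] tot deg 179.5
B(half turn) rows 3 each [-0.24 -0.07  3.17 -0.01  0.02 -0.15] tot deg 0.5
side 1 75 [-0.024  0.087 -0.003] [0.012 0.1   0.014]
side -1 0  
scene 1 16 [-0.029  0.088 -0.003] [0.014 0.1   0.011]
scene -1 0
```

```bash
python3 -m inch '[[-0.25,-0.07,3.2,0,0,-0.2,8.5],[-0.25,-0.07,3.2,0,0,-0.2,8.5],[-0.2,-0.07,3.1,0,0,-0.1,8.5],[0,0,0,0,0,0,8.5],[0,0,0,0,0,0,8.5]]'
python3 - <<'E'
from h import *
plan(np.array([0.4443,-0.1702,0.012]),down(15.5),n=1)
E
```

```text
clock: 5.2
tcp_pos: [0.4433, -0.1706, 0.0716]
orientation: [-0.0, -0.135, 0.991, 0.0]
wrist_force: [0.7, -0.7, 0.4]
finger_gap: 0.0853
A rows 1 each [-1.1000e-01  0.0000e+00  5.9600e+00 -7.0000e-02 -9.0000e-02  1.7996e+02] tot deg 180.0
B(half turn) rows 1 each [-0.11  0.    5.96  0.05 -0.05 -0.04] tot deg 0.1
```

```bash
python3 -m inch '[[-0.1,0,3,0,0,0,8.5],[0,0,2.9,0,0,0,8.5],[0,0,0.1,0,0,0,8.5],[0,0,0,0,0,0,8.5],[0,0,0,0,0,0,4.6]]' 60 && python3 -m inch '[[0,0,0,0,0,0,3.8],[0,0,0,0,0,0,3.8],[0,0,0,0,0,0,3.8],[0,0,0,0,0,0,3.8],[0,0,0,0,0,0,3.8]]' 60 && python3 -m inch '[[0,0,0,0,0,0,3.8],[0,0,0,0,0,0,3.8]]' 60
python3 - <<'E'
from h import *
p=cam('wrist'); save(p,'w3.png',scale=1.5); p=cam('side'); save(p,'s3.png',(200,210,300,300),6)
E
```

```text
clock: 5.7
tcp_pos: [0.446, -0.1717, 0.0134]
orientation: [0.001, -0.134, 0.991, -0.001]
wrist_force: [0.5, -0.8, -0.3]
finger_gap: 0.0726
clock: 6.2
tcp_pos: [0.4455, -0.1714, 0.0128]
orientation: [0.001, -0.134, 0.991, -0.001]
wrist_force: [-0.9, 1.5, 8.4]
finger_gap: 0.0424
clock: 6.4
tcp_pos: [0.4455, -0.1713, 0.0128]
orientation: [0.001, -0.134, 0.991, -0.001]
wrist_force: [-1.1, 1.2, 8.3]
finger_gap: 0.0427
```

View pics/w3.png

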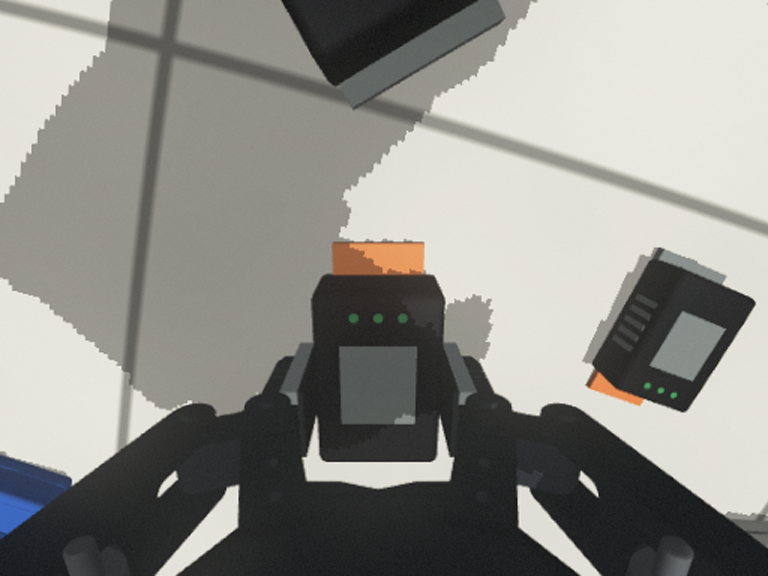

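View pics/s3.png

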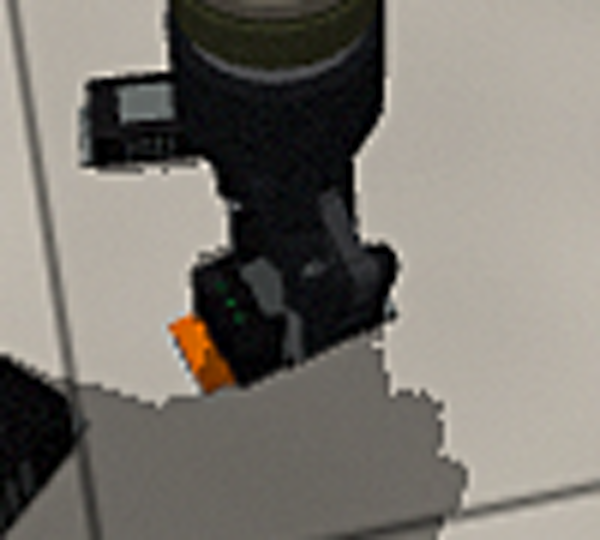

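Run:
```python
from h import *
p=cam('wrist'); T=tool(); Ti=np.linalg.inv(T)
X=onplane(p,[[221.5,161],[282.5,161]],.004); print(X, X@Ti[:3,:3].T+Ti[:3,3])
for r in tip_of(p,'pack_tongue')[:2]:
    X=onplane(p,r['location'],0.0);print(r['location'],X@Ti[:3,:3].T+Ti[:3,3])
```

```text
[[ 0.40666143 -0.20055225  0.004     ]
 [ 0.39765034 -0.16814308  0.004     ]] [[ 0.04521656 -0.01780537  0.00873485]
 [ 0.04528792  0.01583309  0.00868086]]
[255.3, 160.5] [[0.04479113 0.00088559 0.01270577]]
[405.0, 261.8] [[-0.02064993  0.09777345  0.01267772]]
```

```bash
cat >> h.py <<'E'
BAY=np.array([0.5108,0.1179,0.022]); YAW=7.6; TIP=np.array([.0453,-.0005,.0127])
LR=R.from_euler('z',YAW,degrees=True).as_matrix()
def goal(tip_mm,pitch,n=None,yaw=None):
    Rm=down(YAW if yaw is None else yaw,pitch)@np.diag([-1.,-1,1])
    w=BAY+LR@(np.array(tip_mm)/1000); pos=w-Rm@TIP
    T=tool(); G=np.eye(4); G[:3,:3]=Rm; G[:3,3]=pos; M=np.linalg.inv(T)@G
    w=np.degrees(R.from_matrix(M[:3,:3]).magnitude()); d=np.linalg.norm(M[:3,3])*100
    k=n or int(max(1,np.ceil(d/4.5),np.ceil(w/8)))
    m=np.real(expm(np.real(logm(M))/k)); print('tcp',np.round(pos,4),'rows',k,'each',np.round(np.r_[m[:3,3]*100,np.degrees(R.from_matrix(m[:3,:3]).as_rotvec())],2))
def where():
    T=tool(); tip=T[:3,3]+T[:3,:3]@TIP; l=LR.T@(tip-BAY)*1000
    A=LR.T@T[:3,:3]@np.diag([-1.,1,-1])
    e=R.from_matrix(A).as_euler('ZYX',degrees=True)
    s=get_state(); print('t',s['clock'],'tip lamp mm',np.round(l,1),'yaw %.1f pitch %.1f roll %.1f'%(e[0],-e[1],e[2]),'F lamp',np.round(LR.T@s['wrist_force'],1),'gap',round(s['finger_gap'],4))
E
python3 -m inch '[[0,0,-1,0,0,0,3.8],[0,0,-2,0,0,0,3.8],[0,0,-4,0,0,0,3.8],[0,0,-4,0,0,0,3.8],[0,0,-2,0,0,0,3.8]]'
python3 - <<'E'
from h import *
where(); goal([14,0,75],34,n=8)
E
```

```text
clock: 7.1
tcp_pos: [0.4456, -0.1716, 0.1452]
orientation: [0.002, -0.134, 0.991, -0.001]
wrist_force: [0.6, -0.2, -1.2]
finger_gap: 0.0428
t 7.1 tip lamp mm [-147.6 -285.   110.4] yaw 7.8 pitch 0.2 roll -0.2 F lamp [ 0.6 -0.3 -1.2] gap 0.0428
tcp [0.5548 0.1243 0.1329] rows 8 each [-2.03  3.34  0.68  0.27 -4.22  0.95]
```

```bash
python3 -m inch '[[-2,3.3,0.7,0.3,-4.2,0.95,3.8],[-2,3.3,0.7,0.3,-4.2,0.95,3.8],[-2,3.3,0.7,0.3,-4.2,0.95,3.8],[-2,3.3,0.7,0.3,-4.2,0.95,3.8],[-2,3.3,0.7,0.3,-4.2,0.95,3.8]]' && python3 -m inch '[[-2,3.3,0.7,0.2,-4.2,0.95,3.8],[-2,3.3,0.7,0.2,-4.2,0.95,3.8],[-2,3.3,0.7,0.2,-4.2,0.95,3.8],[0,0,0,0,0,0,3.8],[0,0,0,0,0,0,3.8]]'
python3 - <<'E'
from h import *
where(); goal([13,0,22],34)
p=cam('wrist'); save(p,'w4.png',scale=1.5)
E
```

```text
clock: 7.6
tcp_pos: [0.5063, 0.0149, 0.1207]
orientation: [0.183, -0.09, 0.979, 0.012]
wrist_force: [1.0, -0.0, -1.2]
finger_gap: 0.0425
clock: 8.1
tcp_pos: [0.5512, 0.1225, 0.1258]
orientation: [0.288, -0.065, 0.955, 0.021]
wrist_force: [0.2, -0.5, -2.0]
finger_gap: 0.0424
t 8.1 tip lamp mm [ 9.9 -1.3 68.1] yaw 0.1 pitch 33.5 roll 0.2 F lamp [ 0.2 -0.5 -2. ] gap 0.0424
tcp [0.5538 0.1241 0.0799] rows 2 each [ 1.15  0.06  1.99  0.13 -0.24  0.05]
```

View pics/w4.png

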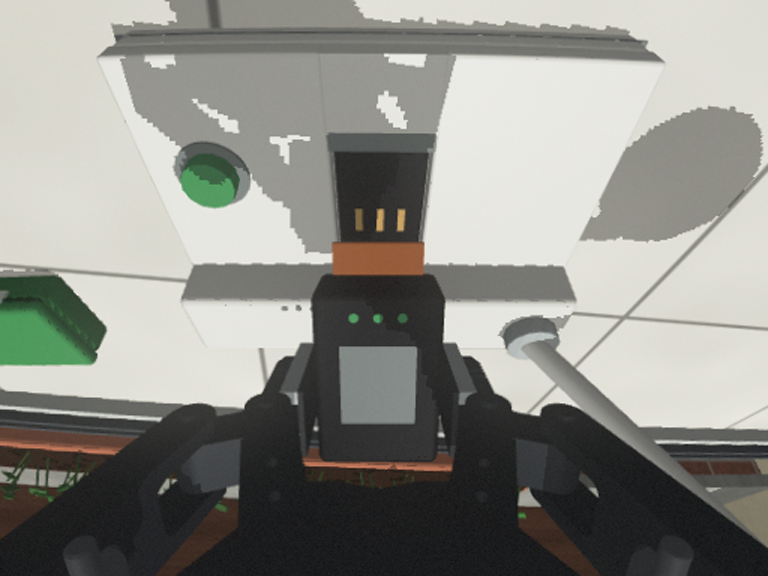

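Run:
```python
from h import *
p=cam('wrist'); save(p,'c4.png',(200,75,310,175),7)
X=onplane(p,np.array([[328,134],[436,134],[333,152],[433,152]])/1.5,.033)
print(np.round((X-BAY)@LR*1000,1))
X=onplane(p,np.array([[99,57],[663,61],[212,181]])/1.5,.033); print(np.round((X-BAY)@LR*1000,1))
X=onplane(p,np.array([[212,181]])/1.5,.044); print(np.round((X-BAY)@LR*1000,1))
```

```text
[[  0.4 -24.9  11. ]
 [  0.3  23.7  11. ]
 [  9.7 -23.4  11. ]
 [  9.5  23.2  11. ]]
[[ -34.7 -113.5   11. ]
 [ -34.1  111.7   11. ]
 [  25.7  -85.    11. ]]
[[ 17.7 -79.8  22. ]]
```

View pics/c4.png

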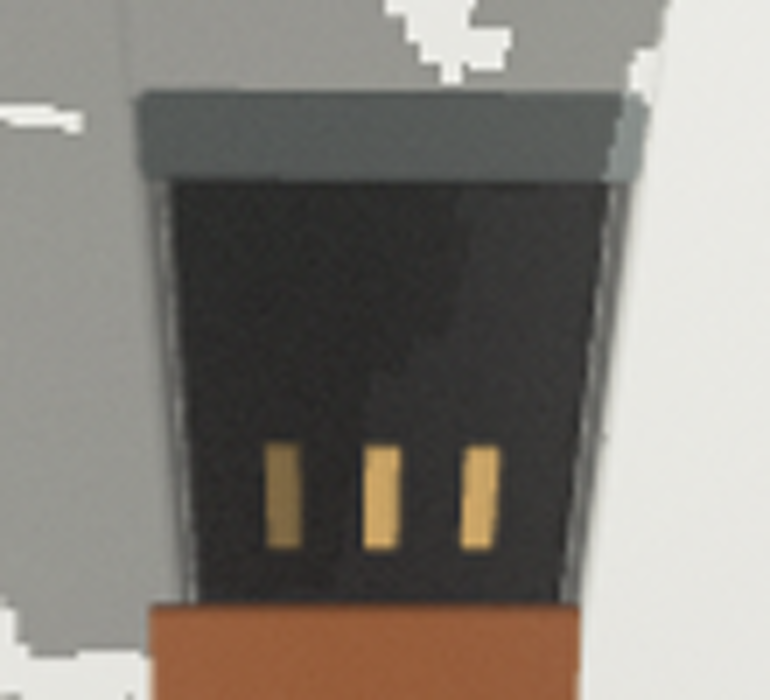

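```bash
sed -i 's/BAY=np.array(\[0.5108,0.1179,0.022\])/BAY=np.array([0.5112,0.1177,0.022])/; s/TIP=np.array(\[.0453,-.0005/TIP=np.array([.0453,-.0008/' h.py
python3 - <<'E'
from h import *
where(); goal([13,0,20],34,n=2); goal([13,0,20],34,n=3)
E
```

```text
t 8.2 tip lamp mm [10.4 -2.9 68.6] yaw -0.0 pitch 33.6 roll 0.2 F lamp [ 0.1  0.8 -1.7] gap 0.0425
tcp [0.5542 0.1242 0.0779] rows 2 each [ 1.24  0.14  2.08  0.08 -0.21 -0.02]
tcp [0.5542 0.1242 0.0779] rows 3 each [ 0.83  0.09  1.39  0.05 -0.14 -0.01]
```

```bash
python3 -m inch '[[0.8,0.1,1.4,0,-0.2,0,3.8],[0.8,0.1,1.4,0,-0.1,0,3.8],[0.8,0.1,1.4,0,-0.1,0,3.8],[0,0,0,0,0,0,3.8],[0,0,0,0,0,0,3.8]]'
python3 - <<'E'
from h import *
where(); goal([11.5,0,2],34,n=3); p=cam('wrist'); save(p,'c5.png',(170,90,330,230),5); where(); where()
E
```

```text
clock: 8.7
tcp_pos: [0.5556, 0.1241, 0.0779]
orientation: [0.291, -0.063, 0.954, 0.021]
wrist_force: [2.0, 0.7, -1.9]
finger_gap: 0.0426
t 8.7 tip lamp mm [14.4 -0.3 20. ] yaw -0.1 pitch 34.0 roll 0.2 F lamp [ 2.1  0.4 -1.9] gap 0.0426
tcp [0.5527 0.124  0.0599] rows 3 each [ 0.42  0.01  0.44  0.05 -0.01 -0.03]
t 8.75 tip lamp mm [15.2 -0.1 20.8] yaw -0.1 pitch 34.1 roll 0.2 F lamp [ 0.1  0.3 -1.5] gap 0.0425
t 8.75 tip lamp mm [15.2 -0.1 20.8] yaw -0.1 pitch 34.1 roll 0.2 F lamp [ 0.1  0.3 -1.5] gap 0.0425
```

View pics/c5.png

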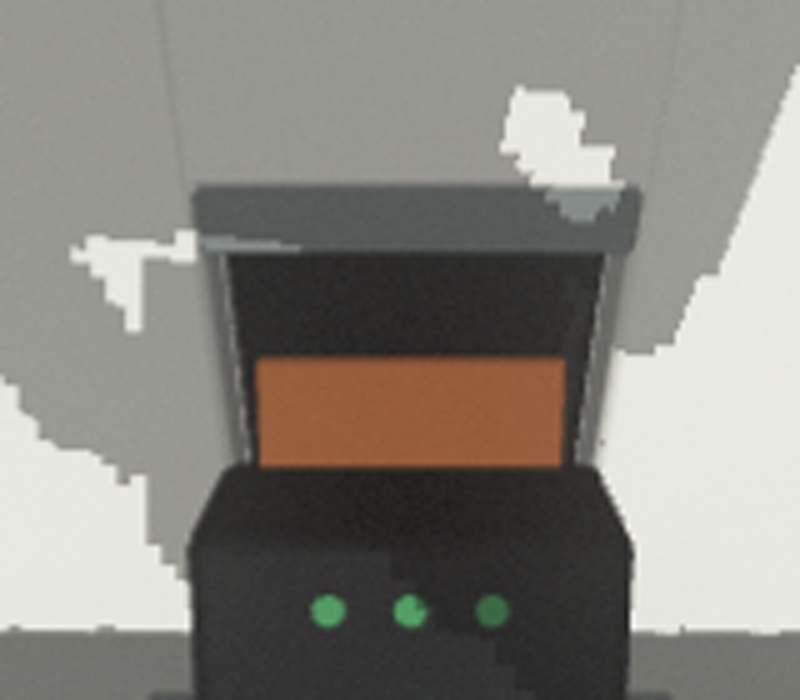

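```bash
python3 -m inch '[[0.45,0,0.45,0,0,0,3.8],[0.45,0,0.45,0,0,0,3.8],[0.4,0,0.4,0,0,0,3.8],[0,0,0,0,0,0,3.8],[0,0,0,0,0,0,3.8]]'
python3 - <<'E'
from h import *
where(); goal([6,0,0.5],34,n=3); p=cam('wrist'); save(p,'c6.png',(170,90,330,230),5); where()
E
```

```text
clock: 9.25
tcp_pos: [0.5517, 0.1248, 0.0595]
orientation: [0.292, -0.064, 0.954, 0.021]
wrist_force: [-0.2, 0.6, -1.3]
finger_gap: 0.0424
t 9.25 tip lamp mm [10.6  1.   1.6] yaw -0.0 pitch 34.0 roll 0.2 F lamp [-0.1  0.6 -1.3] gap 0.0424
tcp [0.5472 0.1233 0.0584] rows 3 each [ 0.15 -0.03 -0.05  0.07  0.   -0.  ]
t 9.3 tip lamp mm [11.   1.   1.9] yaw -0.0 pitch 34.0 roll 0.2 F lamp [ 0.1 -0.2 -2.9] gap 0.0421
```

View pics/c6.png

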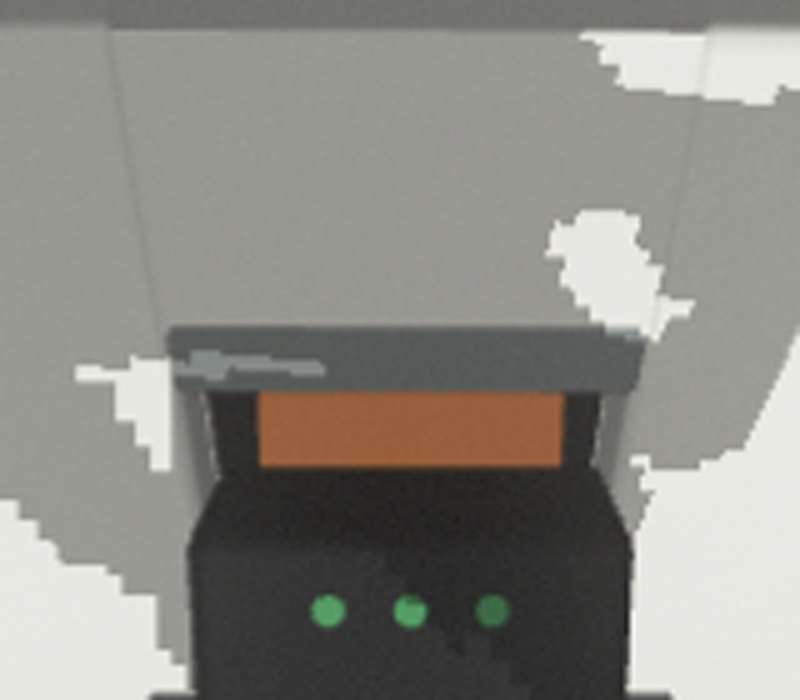

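```bash
python3 -m inch '[[0.05,-0.08,0.08,0,0,0,3.8],[0.17,0,-0.11,0,0,0,3.8],[0.17,0,-0.11,0,0,0,3.8],[0,0,0,0,0,0,3.8],[0,0,0,0,0,0,3.8]]'
python3 - <<'E'
from h import *
where(); goal([6,0,0.5],34,n=1);goal([5,0,0.5],28,n=2);  p=cam('wrist'); save(p,'c7.png',(170,90,330,230),5); where()
E
```

```text
clock: 9.8
tcp_pos: [0.5481, 0.1235, 0.059]
orientation: [0.292, -0.064, 0.954, 0.021]
wrist_force: [-0.0, 0.4, -1.0]
finger_gap: 0.0424
t 9.8 tip lamp mm [6.9 0.1 1.1] yaw -0.0 pitch 34.1 roll 0.2 F lamp [ 0.   0.4 -1. ] gap 0.0424
tcp [0.5472 0.1233 0.0584] rows 1 each [ 0.11 -0.    0.    0.2   0.07 -0.02]
tcp [0.5498 0.1237 0.055 ] rows 2 each [ 0.04 -0.    0.21  0.1   3.03 -0.  ]
t 9.85 tip lamp mm [7.1 0.1 1.1] yaw -0.0 pitch 34.1 roll 0.2 F lamp [ 0.1  0.6 -2.2] gap 0.0424
```

View pics/c7.png

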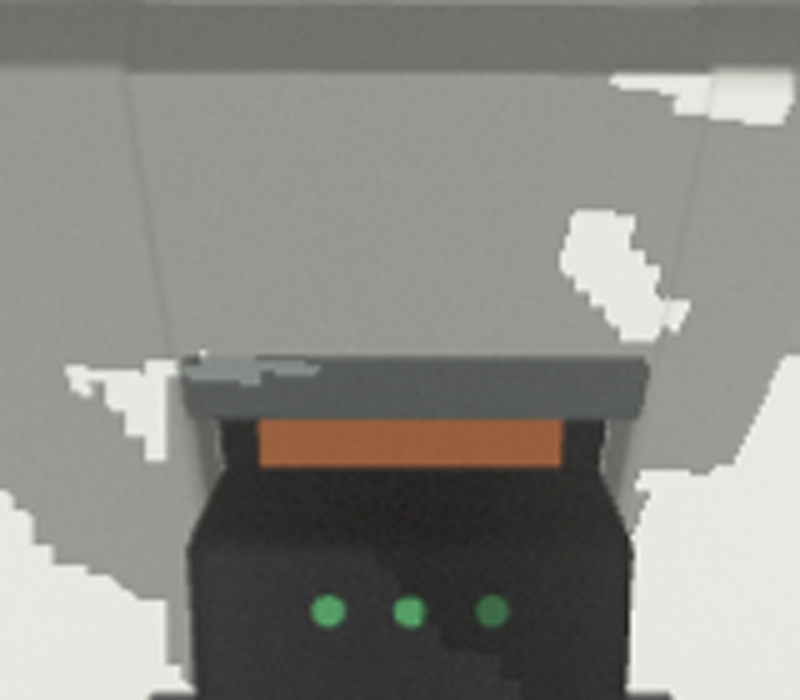

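```bash
python3 -m inch '[[0.12,0,0,0,0,0,3.8],[0.04,0,0.2,0,3,0,3.8],[0.04,0,0.2,0,3,0,3.8],[0,0,0,0,0,0,3.8],[0,0,0,0,0,0,3.8]]'
python3 - <<'E'
from h import *
where(); goal([3.5,0,0.3],26,n=2); goal([2.5,0,0.3],22,n=2)
E
```

```text
clock: 10.35
tcp_pos: [0.549, 0.1236, 0.0545]
orientation: [0.242, -0.065, 0.968, 0.018]
wrist_force: [-0.1, -0.4, -2.0]
finger_gap: 0.0426
t 10.35 tip lamp mm [ 4.3  0.  -0. ] yaw 0.0 pitch 28.1 roll 0.2 F lamp [-0.2 -0.4 -2. ] gap 0.0426
tcp [0.5494 0.1236 0.0536] rows 2 each [ 0.   -0.    0.05  0.1   1.07  0.  ]
tcp [0.5505 0.1237 0.051 ] rows 2 each [ 0.01 -0.    0.19  0.1   3.07  0.01]
```

```bash
python3 -m inch '[[0,0,0.1,0,2,0,3.8],[0,0,0.15,0,2,0,3.8],[0.04,0,0.15,0,2,0,3.8],[0,0,0,0,0,0,3.8],[0,0,0,0,0,0,3.8]]'
python3 - <<'E'
from h import *
where(); goal([1.8,0,0.3],18,n=2); goal([1.2,0,0.3],14,n=4)
p=cam('wrist'); save(p,'c8.png',(170,90,330,230),5)
E
```

```text
clock: 10.85
tcp_pos: [0.5496, 0.1237, 0.0502]
orientation: [0.191, -0.066, 0.979, 0.014]
wrist_force: [1.1, 0.3, 0.2]
finger_gap: 0.0423
t 10.85 tip lamp mm [ 1.6  0.1 -0.6] yaw 0.0 pitch 22.1 roll 0.2 F lamp [1.2 0.1 0.2] gap 0.0423
tcp [0.5517 0.1239 0.0484] rows 2 each [-0.07 -0.    0.13  0.1   2.05  0.02]
tcp [0.5528 0.1241 0.0456] rows 4 each [-0.04 -0.    0.14  0.05  2.02  0.01]
```

View pics/c8.png

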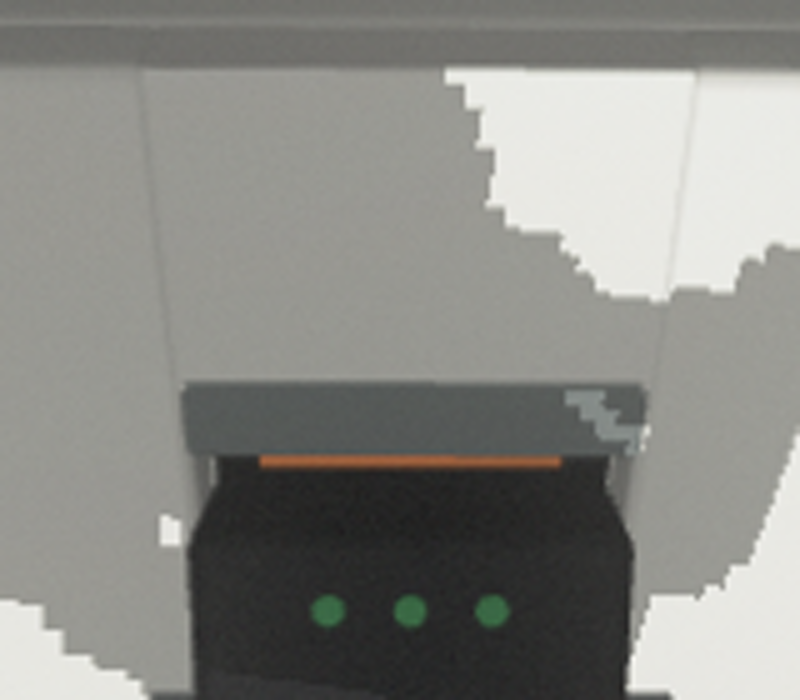

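```bash
python3 -m inch '[[-0.05,0,0.13,0,2,0,3.8],[-0.05,0,0.13,0,2,0,3.8],[-0.05,0,0.14,0,2,0,3.8],[-0.04,0,0.14,0,2,0,3.8],[0,0,0,0,0,0,3.8]]'
python3 - <<'E'
from h import *
where(); goal([1.2,0,0.2],10,n=2); goal([1.2,0,0.2],5,n=4); print(get_state()['ft_torque'])
E
```

```text
clock: 11.4
tcp_pos: [0.5541, 0.1242, 0.046]
orientation: [0.122, -0.066, 0.99, 0.01]
wrist_force: [0.0, -0.2, -1.8]
finger_gap: 0.0425
t 11.4 tip lamp mm [2.5 0.  0.7] yaw 0.0 pitch 14.1 roll 0.2 F lamp [-0.  -0.2 -1.8] gap 0.0425
tcp [0.5543 0.1243 0.0426] rows 2 each [ 0.03 -0.    0.17  0.1   2.04  0.03]
tcp [0.5559 0.1245 0.0388] rows 4 each [-0.01 -0.    0.19  0.05  2.27  0.02]
[-0.06781179  0.2525219  -0.02240711]
```

```bash
python3 -m inch '[[0.03,0,0.17,0,2,0,3.8],[0.03,0,0.17,0,2,0,3.8],[-0.02,0,0.18,0,2.2,0,3.8],[0,0,0,0,0,0,3.8]]'
python3 - <<'E'
from h import *
where(); goal([1.2,0,0.2],4,n=2); goal([1.2,0,0],-0.5,n=4); print(get_state()['ft_torque'])
E
```

```text
clock: 11.8
tcp_pos: [0.5542, 0.1243, 0.0405]
orientation: [0.068, -0.067, 0.995, 0.006]
wrist_force: [-0.9, -1.0, 1.4]
finger_gap: 0.0423
t 11.8 tip lamp mm [ 0.3  0.  -0.3] yaw 0.1 pitch 7.8 roll 0.2 F lamp [-1.1 -0.8  1.4] gap 0.0423
tcp [0.5562 0.1245 0.038 ] rows 2 each [-0.09 -0.    0.14  0.09  1.92  0.04]
tcp [0.5573 0.1247 0.0343] rows 4 each [-0.07 -0.    0.16  0.05  2.09  0.02]
[-0.08725831  0.27189157  0.00770101]
```

```bash
python3 -m inch '[[-0.07,0,0.16,0,2,0,3.8],[-0.07,0,0.16,0,2,0,3.8],[0,0,0,0,0,0,3.8]]' 90
python3 - <<'E'
from h import *
where(); goal([1.2,0,0],-0.5,n=2); print(get_state()['ft_torque'])
E
```

```text
clock: 12.1
tcp_pos: [0.5553, 0.1245, 0.0375]
orientation: [0.033, -0.067, 0.997, 0.004]
wrist_force: [-2.2, -0.1, 1.8]
finger_gap: 0.0417
t 12.1 tip lamp mm [ 0.3  0.1 -0.2] yaw 0.1 pitch 3.8 roll 0.2 F lamp [-2.2  0.2  1.8] gap 0.0417
tcp [0.5573 0.1247 0.0343] rows 2 each [-0.09 -0.01  0.16  0.09  2.16  0.05]
[-0.11123317  0.59350011  0.01269369]
```

```bash
python3 -m inch '[[-0.05,0,0.16,0,2.1,0,3.8],[-0.03,0,0.16,0,2.1,0,3.8],[0,0,0,0,0,0,3.8]]' 90
python3 - <<'E'
from h import *
where(); print(get_state()['ft_torque']); p=cam('wrist'); save(p,'w9.png',scale=1.5); p=cam('side'); save(p,'s9.png',(200,110,320,210),6)
E
```

```text
clock: 12.4
tcp_pos: [0.5568, 0.1247, 0.0351]
orientation: [-0.003, -0.067, 0.998, 0.001]
wrist_force: [-3.1, 0.4, 6.0]
finger_gap: 0.0417
t 12.4 tip lamp mm [0.7 0.1 0.7] yaw 0.1 pitch -0.3 roll 0.2 F lamp [-3.1  0.8  6. ] gap 0.0417
[-0.06473516  0.33134848 -0.00626321]
```

View pics/w9.png

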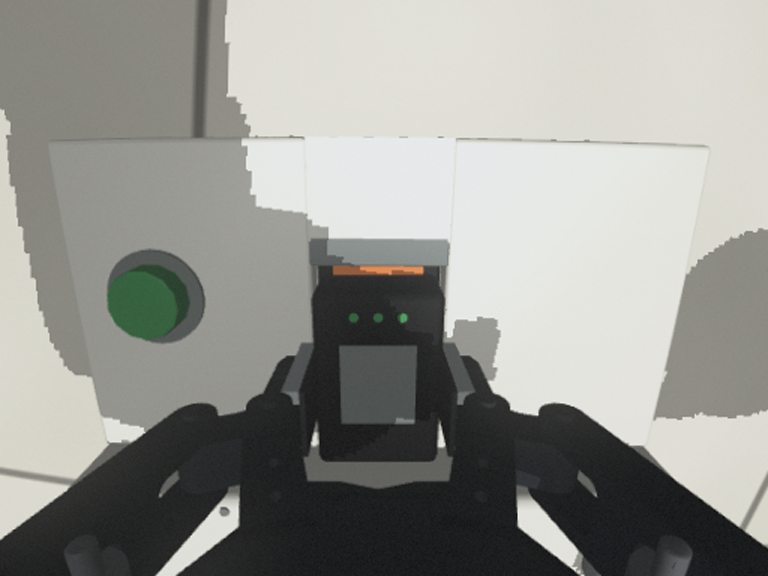

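View pics/s9.png

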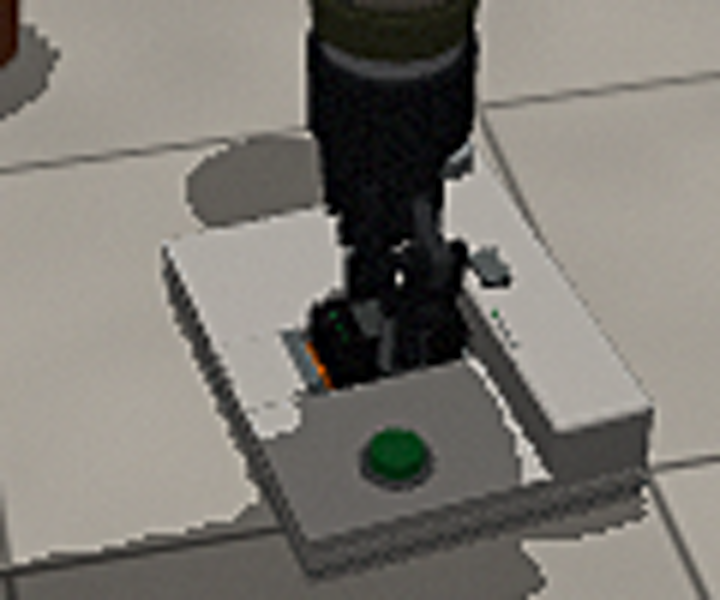

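```bash
python3 -m inch '[[0,0,0.12,0,1,0,3.8],[0,0,0.1,0,1,0,3.8],[0,0,0,0,0,0,3.8]]' 90
python3 - <<'E'
from h import *
where(); print(get_state()['ft_torque'])
E
```

```text
clock: 12.8
tcp_pos: [0.5568, 0.1248, 0.0354]
orientation: [-0.019, -0.067, 0.998, 0.0]
wrist_force: [-8.6, -0.5, 20.8]
finger_gap: 0.0418
t 12.8 tip lamp mm [0.3 0.1 2.5] yaw 0.1 pitch -2.2 roll 0.2 F lamp [-8.6  0.6 20.8] gap 0.0418
[-0.27474253  1.30467906 -0.10250525]
```

```bash
python3 -m inch '[[0,0,-0.15,0,-2,0,3.8],[0,0,0,0,0,0,6.5],[0,0,0,0,0,0,7.5],[0,0,0,0,0,0,7.5]]' 40 && python3 -m inch '[[0,0,-1,0,0,0,7.5],[0,0,-3,0,0,0,7.5],[0,0,-4,0,0,0,7.5],[1,0,-2,0,0,0,7.5],[0,0,0,0,0,0,7.5]]'
python3 - <<'E'
from h import *
where(); p=cam('wrist'); np.savez('after.npz',**{k:p[k] for k in('pixels','depth','mtx','k1','W')}); save(p,'w10.png',scale=1.5); p=cam('side'); save(p,'s10.png',(200,110,320,210),6)
E
```

```text
clock: 13.2
tcp_pos: [0.5572, 0.1247, 0.034]
orientation: [-0.003, -0.067, 0.998, 0.001]
wrist_force: [0.1, -0.2, 1.1]
finger_gap: 0.075
clock: 13.7
tcp_pos: [0.5497, 0.1233, 0.1384]
orientation: [0.0, -0.067, 0.998, 0.001]
wrist_force: [1.1, 0.7, 0.1]
finger_gap: 0.075
t 13.7 tip lamp mm [ -6.4  -0.3 103.6] yaw 0.1 pitch 0.0 roll 0.2 F lamp [1.1 0.6 0.1] gap 0.075
```

View pics/w10.png

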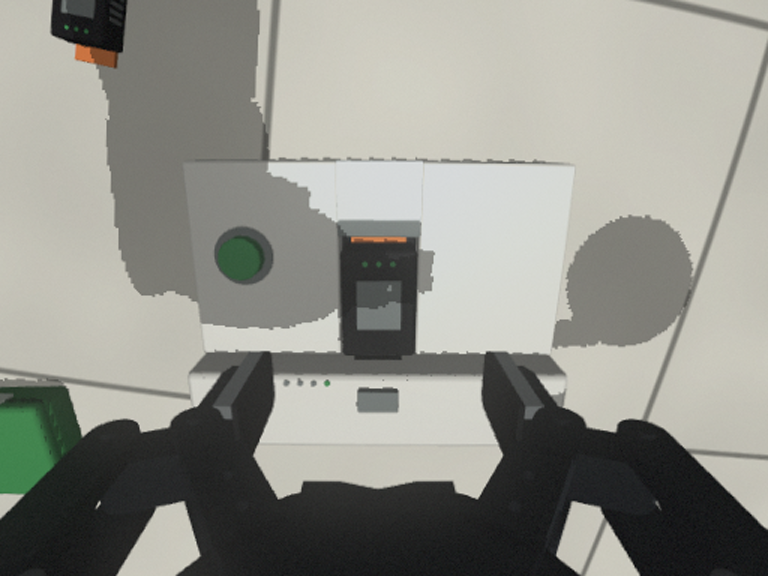

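View pics/s10.png

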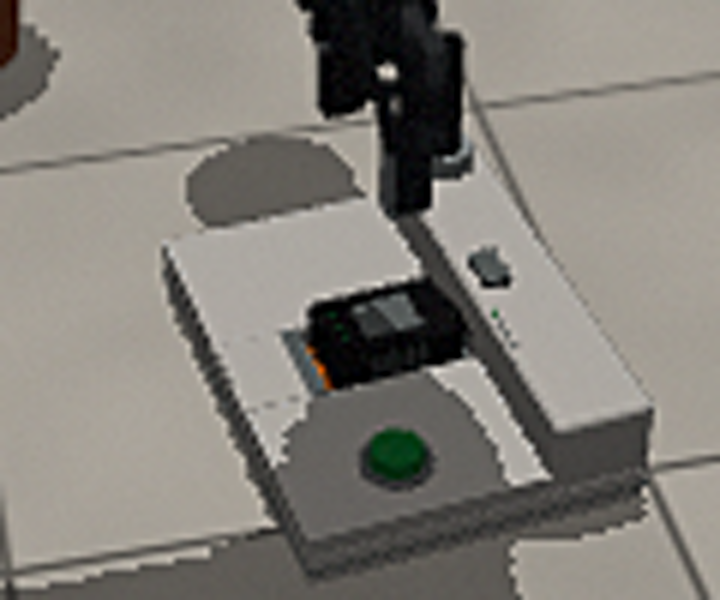

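Run:
```python
from h import *
p=dict(np.load('after.npz')); p['k1']=float(p['k1'])
uv,X=cloud(p); Y=(X-BAY)@LR*1000
m=(abs(Y[:,1])<18)&(Y[:,0]>16)&(Y[:,0]<74)&(Y[:,2]>20)
c,_,_,_=np.linalg.lstsq(np.c_[Y[m,:2],np.ones(m.sum())],Y[m,2],rcond=None); print(m.sum(),c,'pitch deg',np.degrees(np.arctan(c[0])),'roll',np.degrees(np.arctan(c[1])))
for x in range(8,90,6):
    k=m|((abs(Y[:,1])<12)&(Y[:,2]>-3)); k=k&(abs(Y[:,0]-x)<1.5)&(abs(Y[:,1])<12); print(x,k.sum(),np.round(np.median(Y[k,2]),1) if k.any() else '')
save(p,'c11.png',(215,140,295,285),5)
e=(abs(Y[:,1])>40)&(abs(Y[:,1])<70)&(Y[:,0]>10)&(Y[:,0]<70)&(Y[:,2]<15); print('deck',np.median(Y[e,2]))
q=dict(np.load('lampshot.npz'))
```

```text
11741 [-4.37469426e+00 -1.03112307e-01  2.92569744e+02] pitch deg -77.12412862573268 roll -5.887094688163754
8 53 11.2
14 235 22.6
20 775 214.4
26 2686 202.8
32 92 28.4
38 91 28.3
44 83 28.3
50 84 28.4
56 83 28.2
62 78 28.3
68 81 28.1
74 79 28.1
80 2 26.3
86 389 29.2
deck 11.151801586524838
```

View pics/c11.png

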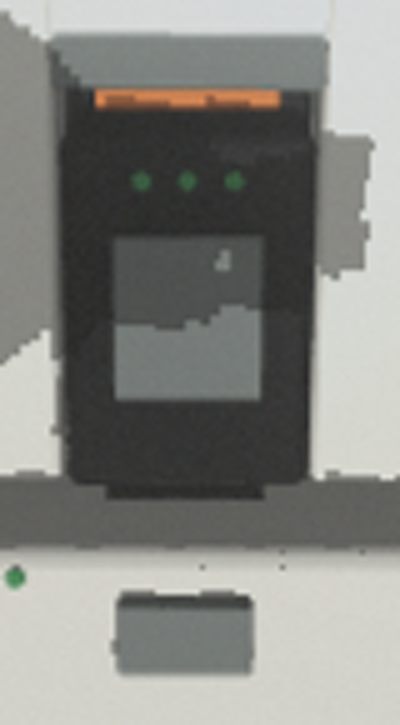

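Run:
```python
from h import *
for f in('lampshot','after'):
    p=dict(np.load(f+'.npz')); p['k1']=float(p['k1'])
    uv,X=cloud(p); Y=(X-BAY)@LR*1000
    m=(abs(Y[:,1])<25)&(Y[:,2]>43)&(Y[:,2]<48)&(Y[:,0]>80); print(f,m.sum(),np.percentile(Y[m],[2,50,98],axis=0).round(1).tolist())
    m=(abs(Y[:,1])<9)&(Y[:,2]<18)&(Y[:,2]>2)&(Y[:,0]>79)&(Y[:,0]<90); print('nose',np.c_[Y[m]][:40:3].round(1).tolist())
T=tool(); Rm=down(YAW)@np.diag([-1.,-1,1]); 
plan(BAY+LR@np.array([.064,0,.060]),down(YAW))
```

```text
lampshot 161 [[93.4, -11.6, 43.3], [100.1, -0.5, 45.1], [106.9, 10.7, 46.5]]
nose [[80.3, 5.1, 2.5], [82.3, -6.8, 8.6], [82.1, -2.3, 9.0], [82.0, 2.1, 9.3], [82.4, 6.6, 8.6], [83.0, -6.8, 10.6], [83.1, -2.3, 10.4], [83.6, 2.1, 9.5], [82.6, 6.6, 11.6], [84.8, -6.8, 10.3], [83.9, -2.3, 12.2], [83.9, 2.2, 12.2], [83.4, 6.6, 13.3], [84.6, -6.7, 14.2]]
after 396 [[93.4, -12.3, 43.4], [99.7, -0.9, 45.1], [106.7, 10.6, 46.3]]
nose [[85.3, -8.7, 14.8], [85.1, -5.8, 15.2], [85.2, -2.9, 15.0], [84.9, -0.0, 15.6], [85.1, 2.9, 15.1], [84.6, 5.8, 16.2], [85.2, 8.7, 14.8], [85.4, -1.9, 16.8], [84.8, 2.9, 17.9], [84.9, 5.7, 17.6], [85.8, -1.0, 18.0]]
A rows 23 each [-2.6800e+00 -7.0000e-02  5.2700e+00  4.0000e-01  2.7000e-01 -1.7991e+02] tot deg 179.9
B(half turn) rows 2 each [-1.34 -0.03  2.64  0.08 -0.13  0.05] tot deg 0.3
```

The pack's top is level at 28.2 mm along its whole length, and the pixels put the catch nose and the slide back at their original "out" positions, so it has snapped. Now the switch.

Run:
```python
from h import *
p=dict(np.load('after.npz')); p['k1']=float(p['k1'])
X=onplane(p,np.array([[240,258]])/1.5,.044); print('switch',((X-BAY)@LR*1000).round(1))
plan(BAY+LR@np.array([.0205,-.0815,.045]),down(YAW))
```

```text
switch [[ 19.6 -80.9  22. ]]
A rows 23 each [   1.68   -8.22    6.77    0.4     0.27 -179.91] tot deg 179.9
B(half turn) rows 3 each [ 0.56 -2.74  2.26  0.06 -0.08  0.03] tot deg 0.3
```

```bash
python3 -m inch '[[0.6,-2.8,0.3,0,0,0,0],[0.6,-2.8,0.5,0,0,0,0],[0.5,-2.6,2,0,0,0,0],[0,0,2,0,0,0,0],[0,0,2,0,0,0,0]]' 40 && python3 -m inch '[[0,0,0,0,0,0,0],[0,0,0,0,0,0,0]]'
python3 - <<'E'
from h import *
T=tool(); print(((T[:3,3]-BAY)@LR*1000).round(1)); print(get_state()['finger_gap'])
p=cam('wrist'); save(p,'w12.png',scale=1.5)
E
```

```text
clock: 14.3
tcp_pos: [0.5406, 0.0388, 0.0639]
orientation: [-0.004, -0.066, 0.998, 0.001]
wrist_force: [0.6, -0.0, -0.5]
finger_gap: 0.0016
clock: 14.5
tcp_pos: [0.5405, 0.0398, 0.065]
orientation: [-0.004, -0.067, 0.998, 0.002]
wrist_force: [-0.5, 0.2, 0.4]
finger_gap: -0.0001
[ 18.8 -81.1  43. ]
-0.00012257898302434672
```

View pics/w12.png

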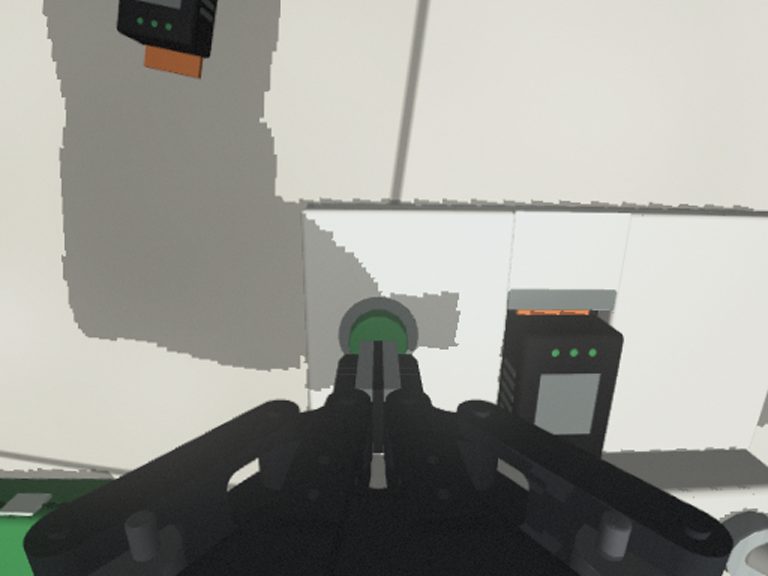

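```bash
python3 -m inch '[[-0.1,0,1,0,0,0,0],[0,0,1,0,0,0,0],[0,0,0.3,0,0,0,0],[0,0,0.3,0,0,0,0],[0,0,0.1,0,0,0,0]]'
python3 - <<'E'
from h import *
T=tool(); print(((T[:3,3]-BAY)@LR*1000).round(1))
E
```

```text
clock: 15.05
tcp_pos: [0.5424, 0.0401, 0.0392]
orientation: [-0.003, -0.067, 0.998, 0.001]
wrist_force: [-1.3, 0.8, 4.4]
finger_gap: -0.0004
[ 20.6 -81.   17.2]
```

```bash
python3 -m inch '[[0,0,0.15,0,0,0,0],[0,0,0.1,0,0,0,0],[0,0,0.1,0,0,0,0],[0,0,0,0,0,0,0]]'; python3 -m inch '[[0,0,0.1,0,0,0,0],[0,0,0.1,0,0,0,0],[0,0,0,0,0,0,0]]'
```

```text
clock: 15.45
tcp_pos: [0.5424, 0.0401, 0.0379]
orientation: [-0.002, -0.067, 0.998, 0.001]
wrist_force: [-4.8, 1.9, 20.0]
finger_gap: -0.0001
clock: 15.75
tcp_pos: [0.5425, 0.0401, 0.0377]
orientation: [-0.002, -0.067, 0.998, 0.001]
wrist_force: [-9.9, 1.5, 32.6]
finger_gap: -0.0004
```

Bottomed out at z = 37.7 mm (38 expected when fully in). Now I'll retreat and check.

```bash
python3 -m inch '[[0,0,-1,0,0,0,0],[0,0,-3,0,0,0,0],[0,0,-4,0,0,0,0],[1,0,-4,0,0,0,0],[2,1.5,-3,0,0,0,0]]'; python3 -m inch '[[2,1.5,0,0,0,0,4],[0,0,0,0,0,0,4],[0,0,0,0,0,0,4],[0,0,0,0,0,0,4]]'
python3 - <<'E'
from h import *
p=cam('wrist'); save(p,'w13.png',scale=1.5); uv,X=cloud(p); Y=(X-BAY)@LR*1000
d=p['pixels'].astype(int)
g=(d[uv[:,1],uv[:,0],1]>d[uv[:,1],uv[:,0],0]*1.5)&(np.hypot(Y[:,0]-21,Y[:,1]+82)<16)&(Y[:,2]<40)
print('switch top above deck',np.median(Y[g,2])-11,g.sum())
for x in range(14,88,8):
    k=(abs(Y[:,0]-x)<1.5)&(abs(Y[:,1])<12)&(Y[:,2]<40); print(x,k.sum(),np.round(np.median(Y[k,2]),1) if k.any() else '')
m=(abs(Y[:,1])<25)&(Y[:,2]>43)&(Y[:,2]<48)&(Y[:,0]>80); print('slide',m.sum(),np.percentile(Y[m],[2,50,98],axis=0).round(1).tolist() if m.any() else '')
m=(abs(Y[:,1])<9)&(Y[:,2]<18)&(Y[:,2]>2)&(Y[:,0]>79)&(Y[:,0]<90); print('nose',Y[m][::4].round(1).tolist())
p=cam('side'); save(p,'s13.png',scale=1.5); print(get_state()['wrist_force'],get_state()['tcp_pos'])
E
```

```text
clock: 16.25
tcp_pos: [0.5129, 0.0494, 0.1859]
orientation: [-0.002, -0.066, 0.998, 0.001]
wrist_force: [0.2, -0.0, 0.5]
finger_gap: -0.0002
clock: 16.65
tcp_pos: [0.4898, 0.0624, 0.1833]
orientation: [-0.003, -0.067, 0.998, 0.001]
wrist_force: [-0.5, 0.3, -0.8]
finger_gap: 0.0403
switch top above deck 5.072668240549945 356
14 218 20.0
22 26 27.9
30 22 28.1
38 0 
46 0 
54 0 
62 0 
70 1 28.4
78 2 28.5
86 52 29.5
slide 96 [[93.0, -12.2, 43.3], [100.4, -8.0, 45.0], [107.2, -0.8, 46.0]]
nose []
[-0.70529418 -0.2283165  -0.00575105] [0.48983573 0.06229913 0.18318036]
```

View pics/w13.png

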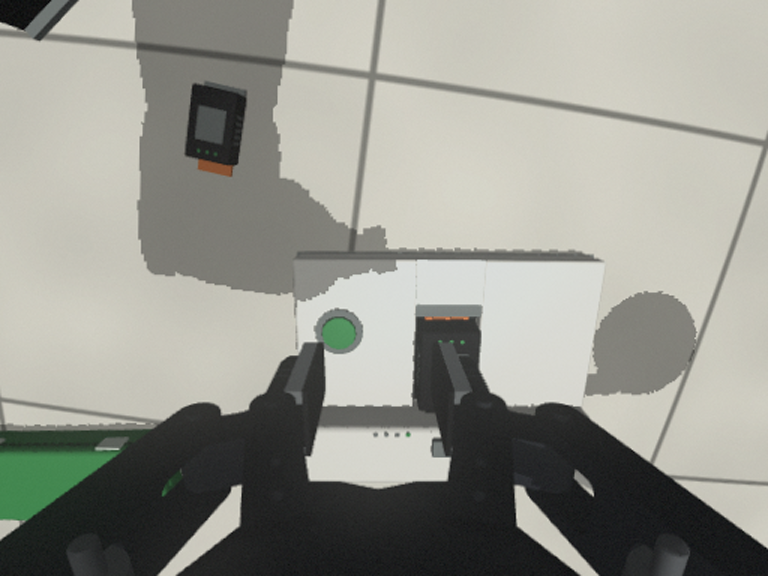

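View pics/s13.png

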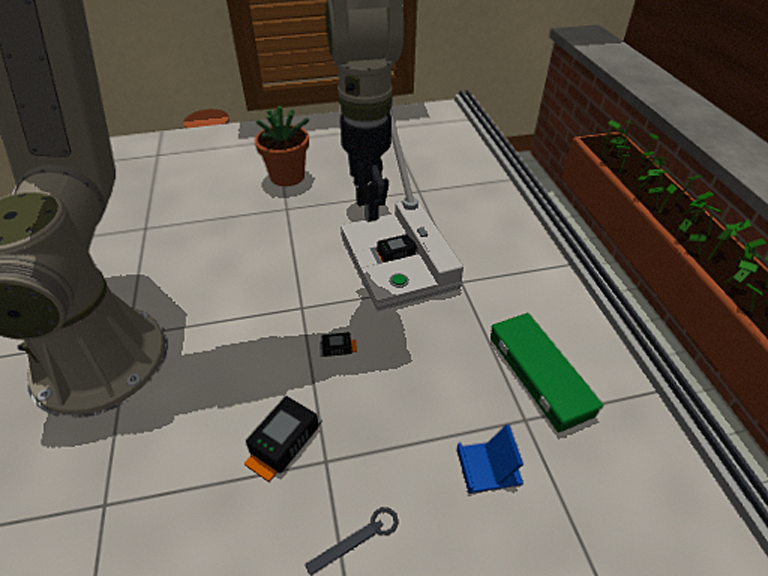

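The switch stands 5.1 mm above the deck (in), and it still does after I let go. The pack is flat in the bay under the lip, at about (396,247) in the side picture. The other objects sit at the same pixels as at the start, and the robot is clear of everything. Handing in.

```bash
python3 -c "
from workcell import workorder
print(workorder.hand_in())"
```

```text
the job is handed in; nothing more can be done
None
```

The middle-sized pack is in the lamp's bay and the green switch is pushed fully in. The job was handed in at about 17 s of the 48 s limit.

I picked up the middle pack and hooked its tongue under the lip at 34°. I then swung the tail down until it was flat, let go, and pressed the switch with closed fingers.

**Last checks:**
- **Pack:** its top is level at about 28 mm above the bay floor along its whole length.
- **Catch:** after I let go of the pack, the nose lay where it does when out, and the slide on the housing was where it was at the start. I read this from the depth images and did not test it by pulling. In the last picture the fingers hid the nose, so only the slide and the pack's level were re-checked.
- **Switch:** it stands 5.1 mm above the deck (5 mm when in) and stayed there after I let go.
- **Other objects:** the pot, pencil case, opener and phone stand look unmoved, judged by eye from the side picture.
- **Robot:** it is touching nothing. The highest wrist force I saw was about 34 N, while pressing the switch.

No check failed or disagreed.

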